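# Bring the spoked fixture turntable round to its index pointer

## Robot

A 6-joint arm with a two-finger parallel gripper is mounted at the origin on the work surface. World frame = base frame: x ahead of the robot, y to its left, z up, the work surface at z = 0. Lengths are in m, angles in rad, forces in N, time in s.
With the tool pointing down it reaches from about 0.325 to 0.775 m from the base axis. Payload 5.5 kg.
Tool frame: the origin (TCP) lies between the finger pads; the fingertips stand 8 mm ahead of it and the grasp point (between the pads) lies 11 mm behind it (tcp_to_tips is the distance from the TCP to the fingertips, in m); z points along the fingers, y is the direction in which the jaws open and shut (so a half turn about z gives the same grasp; the last joint's range is limited). The gripper opens to 88 mm and grips with 3 to 60 N. Pads are 20 mm wide; open, the fingers measure 115 mm over their backs; the gripper's body (75 mm by 178 mm) begins 61 mm behind the grasp point.
Start: joints at [1.25, 0.091, 1.231, -0, 1.82, -0.057], TCP at [0.156, 0.579, 0.201] pointing down, gripper open.
Joint ranges: [-2.87, 2.87], [-0.86, 2.18], [0.17, 2.46], [-1.51, 4.65], [0.06, 2.69], [-2.65, 2.65]. Speed limits (rad/s): [2.57, 2.57, 3.01, 3.14, 3.14, 3.14].

## Interface

Orientations are given as a unit quaternion [w, x, y, z].
In Python, from bench import * gives the robot as it stands. Calls block until the motion is done:
- move_to(position, orientation): joint-space move of the TCP to a pose.
- move_l(position, speed=0.15, orientation=None): straight line of the TCP; orientation=None keeps the orientation; speed is the mean speed in m/s.
- movej(angles): joint-space move.
- gripper_open() and close(): open the fingers fully, or close them until they stop; the grip force is fixed at half the most.
- hold(seconds).
- inverse_kinematics(position, orientation): joint angles nearest the present ones, or None.
- state(): the state.
- get_image(name): name is "side" or "top"; returns a dict with "frame" (420x560x3 uint8, blue, green, red), "depth" (420x560 float32, m along the optical axis (not along the pixel's ray), 0 where there is no reading), "camera_matrix" (3x3 intrinsics, pixels), "k1" (the pictures are not rectified: a ray, as slopes to the right and down, at radius r is drawn at 1 + k1 r^2 times it, then the intrinsics apply), "view" (4x4, takes a point from world to camera coordinates). Camera axes: x right, y up, looking along -z (the intrinsics and any distortion apply to the point x, -y, -z); pixel columns grow to the right and rows downward; lengths in m; the calibration is good to about 2 mm. A picture is of the moment at which its call begins.
A pose or a line that the arm cannot do raises IKError and nothing moves.
- job_done(): hands the job in, once; it reports no verdict.
The state is a dict: "time": time; "joint_pos": joint angles; "dq": joint speeds; "joint_torque": joint torques, N m; "ee_pos": TCP position; "ee_rot": TCP orientation; "ft_force": force on the tool from outside, world axes, zero at the start; "moment": the same for the moment, N m; "finger_gap": finger opening in m.
Only numpy, scipy, OpenCV 4.12 (cv2) and the standard library are available. Lean on these libraries where they do the work, as an engineer would, in place of code of your own. Each camera call takes 0.05 s, during which the arm holds its last target. There are 200 camera calls.

## Task

With the fingertips, push the turntable round by its spokes, one spoke after another with the fingers lifted out part-way to take a fresh spoke, until the single steel stud on its rim points straight at the tip of the fixed pointer, and leave it standing still there. The turntable sits on its spindle by its own weight only, so do not lift it or fling it round, and keep off the blue riser and the stud. Leave the spherical washer pair sitting on top of the riser, and the toe clamp and the hold-down heel lying as they are on the table.

Things in the scene. Friction and masses are not known exactly. Their poses are not given: they have to be found in the camera images.
- turntable (a joint): turning angle of the turntable about its vertical axis, rad, growing anticlockwise seen from above; 0 or any whole turn when the stud points exactly at the pointer. It starts between 2.3 and 4.0, turns endlessly either way, resists with about 0.6 N m (3 to 5 N at the middle of a spoke) and stops by itself: at once after a slow push, within 0.1 rad after a brisk one
- hub (a point): centre of the hub's top, on the turntable's axis, 72 mm above the work surface. The turntable is a flat cast-aluminium wheel 500 mm across, 7 kg: hub 90 mm in radius, rim 214 to 250 mm, five spokes, 25 mm thick from 45 to 70 mm above the surface. The windows between spokes are open; below them only the pedestal (within 115 mm of the axis, 12 mm high beyond 85 mm) and a 6 mm tie bar
- spoke_1: spoke 1 of five (numbered anticlockwise seen from above, 72 degrees apart): a cast-aluminium bar 36 mm wide, 25 mm thick, from the hub (90 mm from the axis) to the rim (214 mm); within 130 mm of the axis 54 mm wide. Origin at its root on its top face, 100 mm from the axis, 70 mm above the work surface; x points radially outward along the spoke, y anticlockwise, z up
- spoke_2: spoke 2 of five (numbered anticlockwise seen from above, 72 degrees apart): a cast-aluminium bar 36 mm wide, 25 mm thick, from the hub (90 mm from the axis) to the rim (214 mm); within 130 mm of the axis 54 mm wide. Origin at its root on its top face, 100 mm from the axis, 70 mm above the work surface; x points radially outward along the spoke, y anticlockwise, z up
- spoke_3: spoke 3 of five (numbered anticlockwise seen from above, 72 degrees apart): a cast-aluminium bar 36 mm wide, 25 mm thick, from the hub (90 mm from the axis) to the rim (214 mm); within 130 mm of the axis 54 mm wide. Origin at its root on its top face, 100 mm from the axis, 70 mm above the work surface; x points radially outward along the spoke, y anticlockwise, z up
- spoke_4: spoke 4 of five (numbered anticlockwise seen from above, 72 degrees apart): a cast-aluminium bar 36 mm wide, 25 mm thick, from the hub (90 mm from the axis) to the rim (214 mm); within 130 mm of the axis 54 mm wide. Origin at its root on its top face, 100 mm from the axis, 70 mm above the work surface; x points radially outward along the spoke, y anticlockwise, z up
- spoke_5: spoke 5 of five (numbered anticlockwise seen from above, 72 degrees apart): a cast-aluminium bar 36 mm wide, 25 mm thick, from the hub (90 mm from the axis) to the rim (214 mm); within 130 mm of the axis 54 mm wide. Origin at its root on its top face, 100 mm from the axis, 70 mm above the work surface; x points radially outward along the spoke, y anticlockwise, z up
- stud: the single index stud: a round steel pin 14 mm thick standing radially out of a 36 mm wide block on the rim, midway between spokes 3 and 4, 57.5 mm above the work surface. Origin on the axis at that height; x points radially outward along the stud, whose free end lies at x = 278 mm. Not to be touched
- riser: blue anodized square riser bolted upright on the hub: foot 84 mm square, column 58 mm square, top plate 66 mm square, 106 mm tall, its top 178 mm above the work surface. Origin at the centre of its underside, on the turntable's axis. Not to be touched
- index_base: fixed pedestal under the turntable, with the pointer's bracket. Origin on the work surface, on the turntable's axis; z up; the pointer lies on its -x side, on the side nearer the robot (up to 40 degrees to either side)
- pointer (a point): tip of the fixed steel pointer, a small cone on a dark steel bracket (60 mm wide, up to 76 mm high) that stands outside the rim; the tip looks at the turntable's axis, 284 mm from it and 57.5 mm above the work surface (6 mm gap to the stud's end). Axes as those of index_base: -x away from the turntable's axis, y sideways
- toe_clamp: bystander: black steel toe clamp, a slotted bar 102 x 32 x 20 mm with a low toe (26 mm high over its screw), loose on the work surface outside the turntable. Origin at the middle of its underside, x along it
- washer_pair: bystander: bright steel spherical washer pair, 36 mm across and 17 mm high, lying loose on the middle of the riser's top, riding round with it. Origin at the centre of its underside
- heel: bystander: dull grey cast-iron hold-down heel, a stepped block 64 x 34 mm, 47 mm high at its tall end, loose on the work surface. Origin at the middle of its underside, x along it towards the tall end

How it is judged:
On the way, in this order (a step that is already met when the one before it is completed fails the run):
1. a fingertip pushes on one of the spokes ((contact force between the fingers and spoke_1 above 0.3 N or contact force between the fingers and spoke_2 above 0.3 N or contact force between the fingers and spoke_3 above 0.3 N or contact force between the fingers and spoke_4 above 0.3 N or contact force between the fingers and spoke_5 above 0.3 N)).
2. the fingers come up off the turntable with it part-way round (turned by at least 9 degrees, stud still at least 80 mm off the pointer) (contact force between the fingers and index_base below 0.1 N and height (world z) of the grasp point above 0.088 m and (y of pointer in the frame of stud above 0.08 m or y of pointer in the frame of stud below -0.08 m or x of pointer in the frame of stud below 0 m) and distance of spoke_1 from where it was at the start of the episode above 0.015 m), for 0.1 s.
3. a fingertip pushes on a spoke again ((contact force between the fingers and spoke_1 above 0.3 N or contact force between the fingers and spoke_2 above 0.3 N or contact force between the fingers and spoke_3 above 0.3 N or contact force between the fingers and spoke_4 above 0.3 N or contact force between the fingers and spoke_5 above 0.3 N)).
At the end, for the whole second after the job is handed in: the stud points at the pointer: the pointer's tip lies no more than 10 mm to either side of the stud's line (2 degrees), the turntable seated and at rest (under 0.02 rad/s) (y of pointer in the frame of stud between -0.01 and 0.01 m and x of pointer in the frame of stud above 0 m and velocity of joint turntable between -0.02 and 0.02 rad/s and height (world z) of hub below 0.075 m); the robot touches nothing.
It fails at once if the turntable is lifted off its seat (hub more than 5 mm up) (height (world z) of hub above 0.077 m).
It fails at once if the turntable is flung round (faster than 2 rad/s) (velocity of joint turntable above 2 rad/s or velocity of joint turntable below -2 rad/s).
It fails at once if the riser is touched (more than 0.5 N) (contact force between any of the fingers, the arm and riser above 0.5 N).
It fails at once if the stud is touched (more than 0.5 N) (contact force between any of the fingers, the arm and stud above 0.5 N).
It fails at once if the toe clamp or heel is disturbed (moved more than 15 mm), or the washer pair is shifted on the riser (more than 20 mm off the axis) or lifted off it (distance of any of toe_clamp, heel from where it was at the start of the episode above 0.015 m or horizontal distance between washer_pair and hub above 0.02 m or height (world z) of washer_pair above 0.186 m).
It also fails if it takes over 58 s, if anything falls off the work surface, if the arm or the gripper's body presses on something with over 40 N, if the wrist force passes 120 N, or if a joint passes its speed limit or range.

## Working session

There is one attempt and no reset: what is moved stays moved. The work goes in short steps, each a Python script; the robot and the scene stay as the last script left them, time stands still between calls to the robot, and variables do not carry over. Pictures are saved under pics/ and viewed, about 8 in all and at most 12, crops included, and the job is handed in when it is done.

```bash
mkdir -p pics; ls
python3 - <<'E'
from bench import *
import cv2,numpy as np
s=state();print(s['time'],s['ee_pos'],s['ee_rot'],s['finger_gap'])
for n in('top','side'):
    d=get_image(n);cv2.imwrite(f'pics/{n}0.png',d['frame']);np.savez(f'{n}0.npz',**d)
    print(n,d['camera_matrix'],d['k1'],d['view'])
E
```

```text
pics
0.0 [0.15636354 0.57893091 0.20002359] [-1.64755048e-04  1.31528956e-01  9.91311876e-01 -9.33510579e-04] 0.0875340469796286
top [[521.98831948   0.         290.95148524]
 [  0.         521.98831948 212.44385345]
 [  0.           0.           1.        ]] -0.019499063605298877 [[-0.01947171 -0.99971165  0.0140522  -0.02117643]
 [ 0.9969937  -0.01836067  0.07527584 -0.59750717]
 [-0.07499612  0.0154757   0.99706373 -1.19094269]
 [ 0.          0.          0.          1.        ]]
side [[519.43108691   0.         284.52770627]
 [  0.         519.43108691 212.58730321]
 [  0.           0.           1.        ]] -0.1427976790815291 [[-0.92879637 -0.370438    0.01062949  0.5573812 ]
 [ 0.29583203 -0.72385173  0.6233154  -0.27152338]
 [-0.22320553  0.58207763  0.78189829 -1.2539203 ]
 [ 0.          0.          0.          1.        ]]
```

View pics/top0.png

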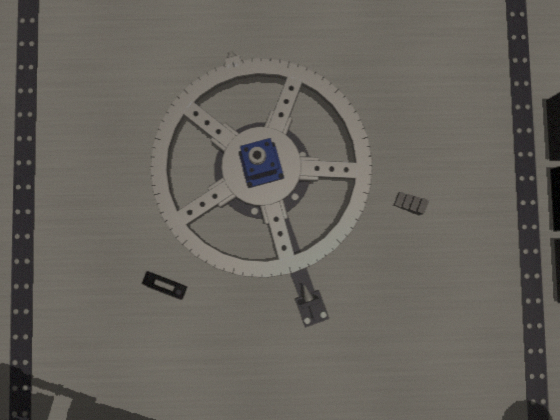

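View pics/side0.png

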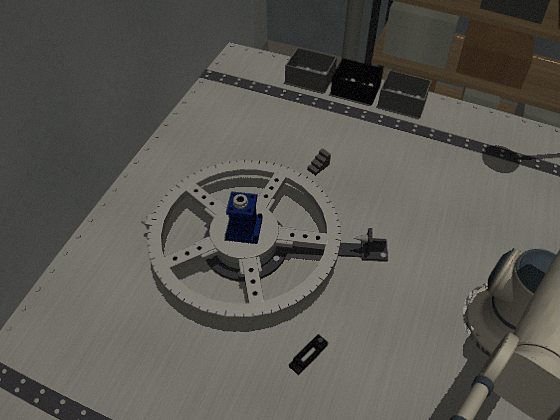

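The top view shows the hub near (262,167), the stud at about (232,57), the pointer bracket at (312,308) with its tip near (304,285), the toe clamp at (165,285) and the heel at (411,203). Next I use depth to measure the hub, stud, pointer and spokes.

```bash
cat > h.py <<'E'
import numpy as np,cv2
def dist(d): # exact model: p*(1+k1 r^2)
    return np.array([float(d['k1']),0,0,0])
def slopes(d,uv):
    return cv2.undistortPoints(np.asarray(uv,float).reshape(-1,1,2),np.array(d['camera_matrix']),dist(d)).reshape(-1,2)
def toworld(d,pc):
    V=np.array(d['view']);return (pc-V[:3,3])@V[:3,:3]
def on_plane(d,uv,z):
    s=slopes(d,uv);c=toworld(d,np.zeros((1,3)));p=toworld(d,np.c_[s[:,0],-s[:,1],-np.ones(len(s))])-c
    return c+p*((z-c[0,2])/p[:,2])[:,None]
def cloud(d):
    D=np.asarray(d['depth']);v,u=np.mgrid[:D.shape[0],:D.shape[1]]
    s=slopes(d,np.c_[u.ravel(),v.ravel()]);z=D.ravel()
    P=toworld(d,np.c_[s[:,0]*z,-s[:,1]*z,-z]);P[z<=0]=np.nan
    return P.reshape(*D.shape,3)
def polar(P,c):
    q=P[...,:2]-c;return np.hypot(q[...,0],q[...,1]),np.arctan2(q[...,1],q[...,0])
def spoke_phase(d,c):
    """mean spoke angle modulo 72 deg, from depth points on window radii"""
    P=cloud(d);r,a=polar(P,c);m=(r>.14)&(r<.205)&(P[...,2]>.055)&(P[...,2]<.085)
    return np.angle(np.exp(5j*a[m]).mean())/5,m.sum()
E
python3 - <<'E'
from h import *
d=np.load('top0.npz');P=cloud(d);z=P[...,2]
m=(z>.055)&(z<.085)
p=P[m][:,:2].astype(np.float32);
mm=cv2.morphologyEx(m.astype(np.uint8),cv2.MORPH_OPEN,np.ones((9,9)))  # drops stud
cs=max(cv2.findContours(mm,0,2)[0],key=cv2.contourArea).reshape(-1,2)
q=on_plane(d,cs,.07)[:,:2]
A=np.c_[2*q,np.ones(len(q))];s=np.linalg.lstsq(A,(q**2).sum(1),rcond=None)[0];c=s[:2]
print('c',c,'R',np.sqrt(s[2]+c@c),'ring z',np.median(z[m]))
t=(z>.14)&(z<.22);print('riser',np.nanmean(P[t],0),np.nanmax(z[t]))
r,a=polar(P,c)
k=(r>.256)&(r<.36)&(z>.035)&(z<.1)
n,l,st,ce=cv2.connectedComponentsWithStats(k.astype(np.uint8))
for i in range(1,n):
    if st[i,4]>3:
        b=l==i;print(st[i],P[b].mean(0),'r',r[b].min(),r[b].max(),'ang',np.degrees(np.median(a[b])))
f,nn=spoke_phase(d,c);print('spoke phase',np.degrees(f),nn)
for nm,uv,zz in(('stud',(232,56),.0575),('tip',(304,284),.0575),('clamp',(165,285),.02),('heel',(411,203),.03)):
    w=on_plane(d,[uv],zz);R,an=polar(w,c);print(nm,w,R,np.degrees(an))
np.save('c.npy',c)
f=d['frame'];cv2.imwrite('pics/crop.png',np.hstack([cv2.resize(f[255:335,260:340],None,fx=5,fy=5,interpolation=2),cv2.resize(f[40:120,190:270],None,fx=5,fy=5,interpolation=2)]))
E
```

```text
c [0.69866613 0.04752187] R 0.2236213481397289 ring z 0.06956610709403621
riser [0.69919614 0.03390453 0.18058746] 0.19883659390779632
[225  51  16   9  73] [0.95809656 0.09753874 0.06609173] r 0.2561053471016307 0.27771459629681483 ang 10.945347478957817
[318  74  14  12  22] [ 0.89758989 -0.11548252  0.06819637] r 0.25605012595989185 0.25953721621269854 ang -39.3834094332797
[333  85  39 154 351] [ 0.72025548 -0.1916806   0.06890926] r 0.2560239144571964 0.26295008321092084 ang -84.63791838190507
[333 245   6   6   6] [ 0.51338512 -0.12948877  0.06906991] r 0.25608010029967154 0.2566576346180653 ang -136.35282333304923
[300 285  20  32 253] [ 0.39701477 -0.06751008  0.06587555] r 0.28634522632894227 0.35985468966004586 ang -159.15181755960228
spoke phase -21.396840862579122 2876
stud [[0.95944086 0.09723363 0.0575    ]] [0.26547075] [10.79285944]
tip [[ 0.43337769 -0.05800742  0.0575    ]] [0.28550725] [-158.30779456]
clamp [[0.43509749 0.2606007  0.02      ]] [0.33892627] [141.04661955]
heel [[ 0.61331592 -0.31178277  0.03      ]] [0.3693027] [-103.36253759]
```

View pics/crop.png

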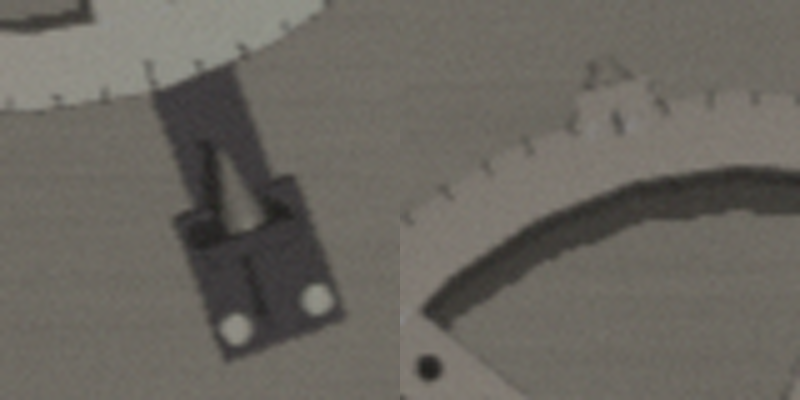

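The crop shows the pointer tip at about (303.4,284), the stud pin end at about (231.5,52) and its block at about (233,61). My circle fit came out with R = 0.224 instead of 0.250, so I am redoing it on the outer hull.

Run:
```python
from h import *
d=np.load('top0.npz');P=cloud(d);z=P[...,2];X=P[...,:2]
m=(z>.058)&(z<.082)
m=cv2.morphologyEx(m.astype(np.uint8),cv2.MORPH_OPEN,np.ones((7,7)))
n,l,st,ce=cv2.connectedComponentsWithStats(m);i=1+st[1:,4].argmax()
q=cv2.convexHull(max(cv2.findContours((l==i).astype(np.uint8),0,1)[0],key=cv2.contourArea)).reshape(-1,2)
q=on_plane(d,q,.07)[:,:2]
for _ in range(4):
    A=np.c_[2*q,np.ones(len(q))];s=np.linalg.lstsq(A,(q**2).sum(1),rcond=None)[0];c=s[:2];R=np.sqrt(s[2]+c@c)
    e=np.hypot(*(q-c).T)-R;print(c,R,len(q),e.std());q=q[abs(e)<max(2*e.std(),.001)]
np.save('c.npy',c)
print(m.sum())
r,a=polar(P,c)
for lo,hi in((.14,.16),(.16,.18),(.18,.2)):
    k=(r>lo)&(r<hi)&(z>.055)&(z<.085);h=np.histogram(np.degrees(a[k])%360,np.arange(0,361,4))[0];print(h)
f,_=spoke_phase(d,c);print('phase',np.degrees(f)%72)
k=(r>.256)&(r<.36)&(z>.035)&(z<.1)
n,l,st,ce=cv2.connectedComponentsWithStats(k.astype(np.uint8))
for i in range(1,n):
    if st[i,4]>8: b=l==i;print(st[i],r[b].min(),r[b].max(),'ang',np.degrees(np.median(a[b])))
for nm,uv,zz in(('studend',(231.3,52),.0575),('block',(233,61),.07),('tip',(303.4,284),.0575),('clamp',(165,285),.02),('heel',(411,203),.03)):
    w=on_plane(d,[uv],zz);R,an=polar(w,c);print(nm,w,R,np.degrees(an))
# side check
s=np.load('side0.npz');Q=cloud(s);print('side ring z',np.nanmedian(Q[...,2][(abs(polar(Q,c)[0]-.23)<.01)]),'phase',np.degrees(spoke_phase(s,c)[0])%72)
```

```text
[0.70222641 0.03351964] 0.248864307728864 53 0.0033409129763648207
[0.70060359 0.03323011] 0.24809934742476558 51 0.0006087788200854284
[0.70066894 0.03320305] 0.24801603992614407 48 0.0005090479838016442
[0.70072123 0.03321218] 0.24799580147504255 47 0.0004886343717251196
18292
[ 0  0  0  0  0  0  0  0  0  0  7 41 39 39 13  0  0  0  0  0  0  0  0  0
  0  0  0  0  4 42 42 40 18  0  0  0  0  0  0  0  0  0  0  0  0  0  9 43
 42 42  8  0  0  0  0  0  0  0  0  0  0  0  0  0 13 41 43 42 11  0  0  0
  0  0  0  0  0  0  0  0  0  0  5 42 39 38 15  0  0  0]
[ 0  0  0  0  0  0  0  0  0  0  0 41 47 47  7  0  0  0  0  0  0  0  0  0
  0  0  0  0  0 42 47 47 13  0  0  0  0  0  0  0  0  0  0  0  0  0  3 47
 48 44  2  0  0  0  0  0  0  0  0  0  0  0  0  0  0 51 47 43  1  0  0  0
  0  0  0  0  0  0  0  0  0  0  0 42 44 47  7  0  0  0]
[ 0  0  0  0  0  0  0  0  0  0  0 43 51 51  0  0  0  0  0  0  0  0  0  0
  0  0  0  0  0 34 53 61  3  0  0  0  0  0  0  0  0  0  0  0  0  0  0 46
 54 47  0  0  0  0  0  0  0  0  0  0  0  0  0  0  0 51 49 47  0  0  0  0
  0  0  0  0  0  0  0  0  0  0  0 39 49 48  2  0  0  0]
phase 50.280999423966406
[225  51  16  10  80] 0.2562068208911472 0.2789772730377172 ang 14.185719042704942
[411 196   4   9  11] 0.35413013510366165 0.3599414021059022 ang -103.12812724113806
[300 285  20  33 258] 0.28346219923556143 0.35972256891443855 ang -161.65552244938414
studend [[0.96899246 0.0987588  0.0575    ]] [0.27616266] [13.73006247]
block [[0.94281988 0.09388541 0.07      ]] [0.24958565] [14.06933012]
tip [[ 0.43340516 -0.05666516  0.0575    ]] [0.28202096] [-161.41626137]
clamp [[0.43509749 0.2606007  0.02      ]] [0.34965914] [139.43465855]
heel [[ 0.61331592 -0.31178277  0.03      ]] [0.35589494] [-104.21688255]
side ring z 0.06881967119620402 phase 50.33181972053286
```

The fit now agrees with the given sizes (R = 0.248). The axis is at (0.7007, 0.0332), the stud at about 14.3°, the pointer at −161.5° and the spokes at 50.3° + 72k. The required turn is about 176° clockwise. First stroke: enter at 230° on a 172 mm radius and push the spoke at 194°.

```bash
cat > m.py <<'E'
from bench import *
from h import *
c=np.load('c.npy');R=.172;DOWN,UP=.058,.115
def pose(phi,z):
    p=np.radians(phi);h=p/2   # tool z down; jaws (y) along the tangent, yaw = phi-90
    # half-turn about (cos b, sin b): y' yaw = 2b-90 -> b = phi/2
    return [c[0]+R*np.cos(p),c[1]+R*np.sin(p),z],[0,np.cos(h),np.sin(h),0]
def go(phi,z,v): P,q=pose(phi,z);move_l(P,v,q)
def arc(a,b,z,v,step=15):
    n=max(1,int(np.ceil(abs(b-a)/step)))
    for t in np.linspace(a,b,n+1)[1:]: go(t,z,v)
E
python3 - <<'E'
from m import *
for f in (250,230,200,170,140,105,95):
    P,q=pose(f,DOWN);j=inverse_kinematics(P,q);print(f,None if j is None else np.round(j,2))
P,q=pose(180,.26);print([inverse_kinematics(p,q) is not None for p in([.40,.25,.28],[.45,-.05,.26])])
E
```

```text
250 None
230 None
200 [-0.11 -0.05  1.63 -0.    1.56 -2.03]
170 [ 0.05 -0.06  1.64 -0.    1.56 -1.34]
140 [ 0.19  0.07  1.5  -0.    1.57 -0.68]
105 [ 0.25  0.34  1.2  -0.    1.6  -0.02]
95 [ 0.24  0.42  1.1  -0.    1.62  0.16]
[True, True]
```

```bash
sed -i 's|h=p/2 .*|h=np.radians(150+.7*(phi-150))/2   # tool down, jaws (y) roughly along the tangent|; /half-turn/d' m.py
python3 - <<'E'
from m import *
for f in (255,240,230,200,170,140,105,95):
    P,q=pose(f,DOWN);j=inverse_kinematics(P,q);print(f,None if j is None else np.round(j,2))
close()
P,q=pose(180,.26);move_to([.40,.25,.28],q);move_to([.45,-.05,.26],q)
P,q=pose(230,.2);move_to([P[0]-.08,P[1]-.03,.26],q)
go(230,UP,.25);go(230,DOWN,.12)
s=state();print(s['time'],s['ee_pos'],s['ft_force'])
arc(230,185,DOWN,.07)
s=state();print(s['time'],s['ee_pos'],s['ft_force'])
E
```

```text
255 [-0.25  0.29  1.25 -0.    1.59 -2.58]
240 [-0.24  0.18  1.39 -0.    1.57 -2.39]
230 [-0.22  0.11  1.47 -0.    1.57 -2.25]
200 [-0.11 -0.05  1.63 -0.    1.56 -1.77]
170 [ 0.05 -0.06  1.64 -0.    1.56 -1.24]
140 [ 0.19  0.07  1.5  -0.    1.57 -0.74]
105 [ 0.25  0.34  1.2  -0.    1.6  -0.25]
95 [ 0.24  0.42  1.1  -0.    1.62 -0.13]
6.3333 [ 0.59048522 -0.09881916  0.05904505] [-0.18975584 -0.25125107  0.19880371]
8.7083 [0.52947845 0.01787868 0.05798063] [ 0.20979354 -0.20768623  0.25430591]
```

Run:
```python
from m import *
arc(185,110,DOWN,.07)
s=state();print(s['time'],s['ee_pos'],s['ft_force'])
go(114,DOWN,.05);go(114,UP,.12);hold(.2)
d=get_image('side');cv2.imwrite('pics/side1.png',d['frame']);print('side phase',np.degrees(spoke_phase(d,c)[0])%72)
d=get_image('top');cv2.imwrite('pics/top1.png',d['frame']);print('top',np.degrees(spoke_phase(d,c)[0])%72,state()['time'])
P=cloud(d);z=P[...,2];r,a=polar(P,c)
k=(r>.256)&(r<.282)&(z>.035)&(z<.09)
n,l,st,ce=cv2.connectedComponentsWithStats(k.astype(np.uint8))
for i in range(1,n):
    if st[i,4]>8: b=l==i;print(st[i],r[b].min(),r[b].max(),'ang',np.degrees(np.median(a[b])))
```

```text
12.6667 [0.64165113 0.19462943 0.05791411] [-0.00388773  0.11166904 -0.17790611]
side phase 50.6772265114102
top 50.17039678129257 13.9833
[225  51  16  10  83] 0.25600458886264815 0.27845568079919236 ang 14.162772786211782
```

View pics/top1.png

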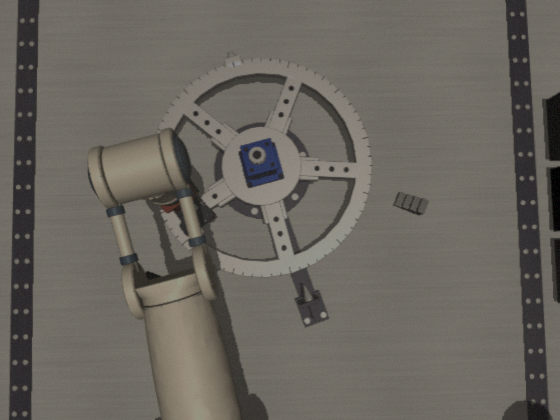

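The turntable has not moved: the stud is still at (232,58) and the phase is unchanged. The fingertips apparently passed above the spokes, so I will check the side view.

Run:
```python
from m import *
s=state();print({k:v for k,v in s.items()})
d=get_image('side');P=cloud(d);z=P[...,2]
e=s['ee_pos'];k=(np.hypot(P[...,0]-e[0],P[...,1]-e[1])<.05)&(z>.08)
print('cloud near tool: zmin',np.sort(z[k])[:20],k.sum())
cv2.imwrite('pics/side2.png',cv2.resize(d['frame'][150:400,100:400],None,fx=2.4,fy=2.4))
```

```text
{'time': 13.9833, 'joint_pos': array([ 2.41421359e-01,  2.50294819e-01,  1.20754405e+00,  1.70235266e-05,
        1.68527126e+00, -3.65882167e-01]), 'dq': array([-3.02230559e-05, -3.16587910e-03, -6.18771627e-03,  4.51705007e-04,
        2.75855029e-04,  2.82684766e-04]), 'joint_torque': array([ 6.21345407e-04, -5.14429235e+01, -4.06346047e+01,  6.25194423e-02,
        4.72824206e-02,  8.86228008e-05]), 'ee_pos': array([0.63038846, 0.19023852, 0.11401621]), 'ee_rot': array([-5.74432769e-04,  4.63326530e-01,  8.86187312e-01, -4.95764930e-04]), 'ft_force': array([ 0.29081863,  0.43847504, -0.69053051]), 'moment': array([-0.01046065,  0.05275039,  0.00481213]), 'finger_gap': 0.00031279381185875883}
cloud near tool: zmin [0.13716073 0.13728968 0.13829589 0.13841264 0.13856378 0.1386139
 0.13891039 0.13891919 0.13917243 0.13990035 0.14079608 0.14103004
 0.14167869 0.14168172 0.14186623 0.14213234 0.14324485 0.14337569
 0.14344041 0.14375131] 4195
```

View pics/side2.png

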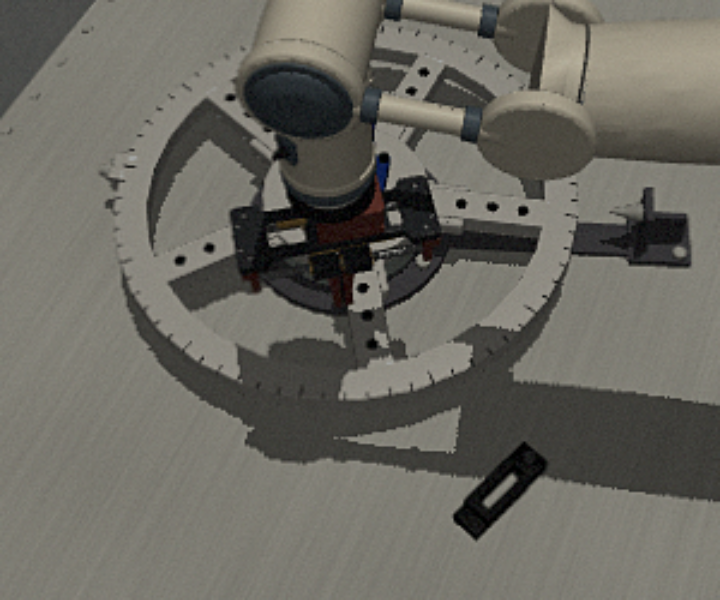

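The side view shows the closed red fingers at (343,308) in the crop, hanging over the spoke near 122°. I will measure the tip height.

Run:
```python
from m import *
d=get_image('side');P=cloud(d);f=d['frame'].astype(int);s=state()['ee_pos']
red=(f[...,2]>f[...,1]*1.6)&(f[...,2]>40)
n,l,st,ce=cv2.connectedComponentsWithStats(red.astype(np.uint8))
for i in range(1,n):
    if st[i,4]>8:
        b=l==i;q=P[b];q=q[~np.isnan(q[:,0])]
        print(st[i],'mean',q.mean(0).round(3),'z pct',np.percentile(q[:,2],[2,10,50,90]).round(3))
for v in range(262,284,3): print(v,P[v,241].round(3),P[v,243].round(3),d['frame'][v,243])
V=np.array(d['view']);K=np.array(d['camera_matrix'])
for z in(.106,.095,.13):
    w=np.array([s[0],s[1],z]);p=V[:3,:3]@w+V[:3,3];x,y=p[0]/-p[2],-p[1]/-p[2];k=1+d['k1']*(x*x+y*y);print('expect tip px at z',z,K[0,0]*x*k+K[0,2],K[1,1]*y*k+K[1,2])
```

```text
[251 223   9  17  54] mean [0.59  0.187 0.306] z pct [0.303 0.304 0.306 0.308]
262 [0.614 0.218 0.232] [0.611 0.215 0.229] [12 23 27]
265 [0.625 0.199 0.186] [0.622 0.197 0.185] [10 20 40]
268 [0.626 0.199 0.174] [0.622 0.198 0.174] [ 1 12 30]
271 [0.627 0.198 0.159] [0.624 0.195 0.156] [10  7 17]
274 [0.627 0.201 0.15 ] [0.624 0.197 0.147] [ 1  2 12]
277 [0.627 0.201 0.139] [0.661 0.132 0.012] [25 27 22]
280 [0.663 0.14  0.008] [0.661 0.134 0.002] [27 26 27]
283 [0.662 0.144 0.001] [0.657 0.142 0.   ] [61 65 67]
expect tip px at z 0.106 242.44281437003946 280.1145942022467
expect tip px at z 0.095 242.69909681148647 282.5569669923564
expect tip px at z 0.13 241.8714060098025 274.65797663232263
```

Run:
```python
from m import *
d=get_image('side');P=cloud(d);s=state()['ee_pos'];z=P[...,2]
rr=np.hypot(P[...,0]-s[0],P[...,1]-s[1])
k=(rr<.14)&(z>.1);
n,l,st,ce=cv2.connectedComponentsWithStats(k.astype(np.uint8));i=1+st[1:,4].argmax();k=l==i
q=s[3:] if len(s)>3 else None
b=np.radians(150+.7*(114-150));yd=np.array([np.sin(b),-np.cos(b)])
t=(P[...,:2]-s[:2])@yd;u=(P[...,:2]-s[:2])@np.array([np.cos(b),np.sin(b)])
for lo in np.arange(-.12,.12,.015):
    m=k&(t>=lo)&(t<lo+.015)
    if m.sum()>5: print(round(lo,3),m.sum(),'z',np.percentile(z[m],[1,5,20]).round(3),'u',u[m].min().round(3),u[m].max().round(3))
```

```text
-0.12 104 z [0.468 0.47  0.476] u -0.02 0.09
-0.105 192 z [0.463 0.472 0.478] u -0.027 0.103
-0.09 438 z [0.222 0.243 0.258] u -0.034 0.101
-0.075 453 z [0.23  0.234 0.258] u -0.04 0.093
-0.06 435 z [0.23  0.234 0.258] u -0.046 0.086
-0.045 739 z [0.232 0.255 0.308] u -0.05 0.082
-0.03 1054 z [0.23  0.24  0.317] u -0.056 0.078
-0.015 1205 z [0.148 0.19  0.314] u -0.061 0.072
0.0 1219 z [0.147 0.226 0.316] u -0.068 0.073
0.015 1109 z [0.228 0.239 0.317] u -0.067 0.07
0.03 734 z [0.231 0.243 0.315] u -0.028 0.063
0.045 381 z [0.23  0.232 0.256] u -0.03 0.055
0.06 251 z [0.228 0.233 0.256] u -0.033 0.041
0.075 217 z [0.225 0.237 0.256] u -0.035 0.034
```

The depth cloud puts the closed tip at about 0.135 m, some 30 mm higher than the reported TCP implies; x and y agree. That explains the missed contact. I will go back and push about 30 mm deeper, watching force and phase.

```bash
sed -i 's/DOWN,UP=.*/DOWN,UP=.027,.09/' m.py
python3 - <<'E'
from m import *
arc(114,225,.115,.25,28)
go(225,.045,.15);print(state()['ft_force'].round(2));go(225,DOWN,.06);s=state();print(s['time'],s['ee_pos'],s['ft_force'].round(2))
for t in (212,202,192,182):
    go(t,DOWN,.06);s=state();print(t,s['time'],s['ee_pos'].round(4),s['ft_force'].round(2))
d=get_image('top');print('top',np.degrees(spoke_phase(d,c)[0])%72)
d=get_image('side');print('side',np.degrees(spoke_phase(d,c)[0])%72);cv2.imwrite('pics/side3.png',d['frame'])
E
```

```text
[ 0.44 -0.53  0.65]
17.275 [ 0.57877752 -0.08843124  0.02649922] [-0.1  -0.54  0.16]
212 18.075 [ 0.5551 -0.0581  0.0272] [ 0.69 -0.2   0.06]
202 18.725 [ 0.5412 -0.0312  0.0269] [-0.69 -0.41 -0.64]
192 19.375 [ 0.5325 -0.0026  0.027 ] [-0.4  -0.21 -0.17]
182 20.025 [0.5289 0.0271 0.027 ] [ 1.49 -0.08 -0.83]
top 26.985539011188845
side 27.168281033767148
```

View pics/side3.png

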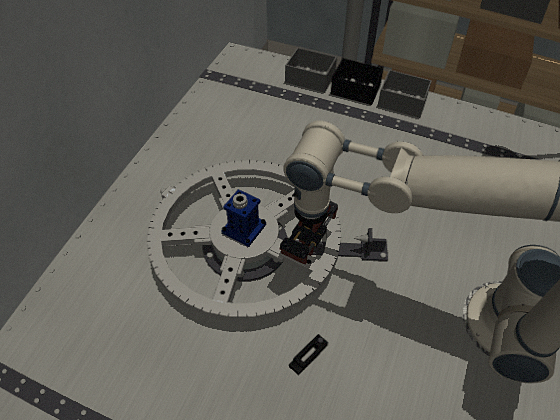

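Contact is good: the table turned −23.3°, with the spoke at 171° and the finger at 182° (offset 11°). I will finish this stroke to 110°, lift, and measure.

Run:
```python
from m import *
arc(182,110,DOWN,.07)
go(113,DOWN,.05);go(113,UP,.15);hold(.15)
arc(113,197,UP,.25,28)
d=get_image('top');print('top',np.degrees(spoke_phase(d,c)[0])%72)
P=cloud(d);z=P[...,2];r,a=polar(P,c);k=(r>.258)&(r<.276)&(z>.035)&(z<.09);print('stud?',np.degrees(np.median(a[k])),k.sum())
d=get_image('side');print('side',np.degrees(spoke_phase(d,c)[0])%72,state()['time'])
cv2.imwrite('pics/side4.png',d['frame'])
```

```text
top 25.982340705739393
stud? -82.2412735568596 68
side 26.11919971668579 26.6833
```

View pics/side4.png

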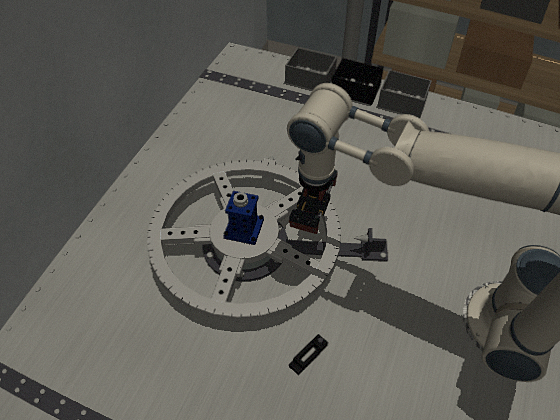

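The turntable is at spoke phase 26.0° and the stud at −82.2°, so about 79.3° remain. The second stroke pushes the spoke at 170°, stopping a few degrees short to measure.

Run:
```python
from m import *
go(197,DOWN,.12)
arc(197,122,DOWN,.07);arc(122,107,DOWN,.04)
for n in('top','side'):
    d=get_image(n);print(n,np.degrees(spoke_phase(d,c)[0])%72)
print(state()['time'],'want 18.45')
```

```text
top 24.906379720331948
side 25.342751680434752
32.6917 want 18.45
```

Run:
```python
from m import *
go(103,DOWN,.03)
for n in('top','side'):
    d=get_image(n);print(n,np.degrees(spoke_phase(d,c)[0])%72)
P=cloud(d);
d=get_image('top');P=cloud(d);z=P[...,2];r,a=polar(P,c)
k=(r>.257)&(r<.277)&(z>.035)&(z<.09);n,l,st,ce=cv2.connectedComponentsWithStats(k.astype(np.uint8))
for i in range(1,n):
    if st[i,4]>8: print(st[i],np.degrees(np.median(a[l==i])))
print(state()['time'])
```

```text
top 20.33515047075606
side 21.00159425670114
[296 270  16  12  85] -159.7077452538344
33.3917
```

Run:
```python
from m import *
go(101.2,DOWN,.02);hold(.2)
go(106,DOWN,.05);go(106,.13,.15)
P,q=pose(150,.26);e=state()['ee_pos'];move_l([e[0]-.12,e[1]+.12,.2],.2);move_to([.30,.42,.26],q)
hold(.3)
d=get_image('top');cv2.imwrite('pics/top5.png',d['frame']);f=d['frame']
cv2.imwrite('pics/crop5.png',cv2.resize(f[225:335,230:350],None,fx=5,fy=5,interpolation=2))
print('top',np.degrees(spoke_phase(d,c)[0])%72,'side',np.degrees(spoke_phase(get_image('side'),c)[0])%72)
P=cloud(d);z=P[...,2];r,a=polar(P,c)
for lo,hi in((.257,.277),(.286,.36)):
    k=(r>lo)&(r<hi)&(z>.035)&(z<.09);n,l,st,ce=cv2.connectedComponentsWithStats(k.astype(np.uint8))
    for i in range(1,n):
        if st[i,4]>8: print(st[i],np.degrees(np.median(a[l==i])),np.degrees(a[l==i].mean()))
t=(z>.186)&(z<.21);print('washer',np.median(P[t],0)[:2]-c,t.sum(),state()['time'])
```

```text
top 19.155748821075566 side 19.27682479968876
[293 271  16  12  87] -160.99016232186662 -161.0303179955533
[410 203   4   5  10] -105.03347211686902 -105.12826138807752
[300 286  20  32 253] -161.6525072342888 -161.64002354849862
washer [-0.00178807 -0.0029332 ] 220 37.7667
```

View pics/crop5.png

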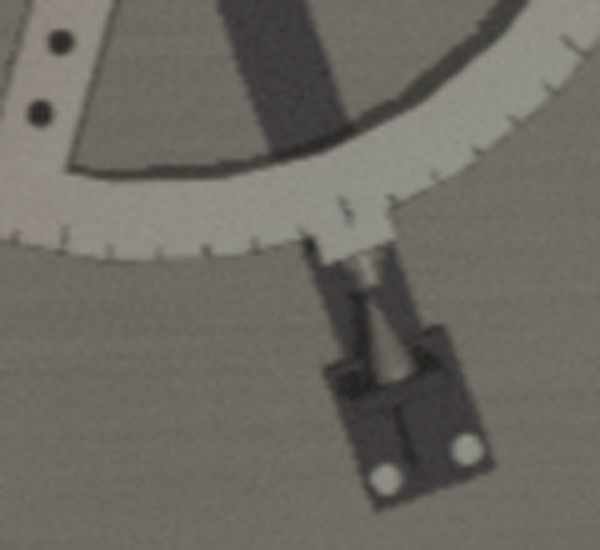

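The final crop shows the stud at (365,268) directly in line with the pointer tip at (375,300). The measured error is about 0.6°, against 2° allowed, and the arm is clear, so I am handing in.

```bash
python3 -c "
from bench import *
job_done();print(state()['time'])"
```

```text
the job is handed in; nothing more can be done
the job is handed in; nothing more can be done
```

I turned the table about 175° clockwise in two spoke pushes, lifting the closed fingers out part-way with about 79° still to go. I then parked the arm clear and handed the job in after about 38 s of the allowed 58 s.

- **Alignment:** the last top image put the stud at −161.0° and the pointer between −161.4° and −161.65°. That is about 0.4–0.65° off (2–3 mm at the tip), and the limit is 2°. Spoke phase read 19.2–19.3° against a target of 18.45°, which gives about 0.8° and roughly agrees.
- **Standing still:** I backed the fingers off and parked well away before the last picture. I did not take a second one to confirm that the table was at rest.
- **Bystanders:** the washer pair was about 3 mm off the axis by depth. The heel came up in its usual place, but its final position was not measured. The toe clamp showed no shift in the side pictures up to the second push, and I did not check it after that.
- **Failed first pass:** the first pass swept over the spokes without touching them. By the side camera the closed fingertips were about 30 mm higher than the reported TCP implied. I repeated the stroke about 31 mm deeper and it worked. I did not find the cause of that height difference.

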